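# Close up the stamp desk

## Robot

A 6-joint arm with a two-finger parallel gripper is mounted at the origin on the work surface. World frame = base frame: x ahead of the robot, y to its left, z up, the work surface at z = 0. Lengths are in m, angles in rad, forces in N, time in s.
With the tool pointing down it reaches from about 0.325 to 0.85 m from the base axis. Payload 15.5 kg.
Tool frame: the origin (TCP) lies midway between the tips of the shut fingers; the grasp point (between the pads) lies 19 mm behind it; z points along the fingers, y is the line along which they close (so a half turn about z gives the same grasp; the last joint's range is limited). The gripper opens to 91 mm and grips with 3 to 60 N. Pads are 32 mm wide; open, the fingers measure 118 mm over their backs; the gripper's body (76 mm by 178 mm) begins 60 mm behind the grasp point.
Start: joints at [1.238, 0.494, 1.345, -0, 1.302, -0.096], TCP at [0.147, 0.608, 0.214] pointing down, gripper open.
Joint ranges: [-2.91, 2.91], [-0.82, 2.16], [0.22, 2.67], [-1.22, 4.37], [0.12, 2.79], [-3.08, 3.08]. Speed limits (rad/s): [1.89, 1.89, 2.57, 3.01, 3.01, 3.01].

## Interface

Orientations are given as a 3x3 rotation matrix whose columns are the frame's x, y, z axes.
In Python, from workcell import state, viewer, job, models gives the robot as it stands.
- The arm moves only by the tool carry_out, never from a script. Its argument "moves" is a list that holds one entry, the list of rows, each a list of 5 numbers: the shift along the tool's x, y, z in m, then the turn about the tool's z in degrees, then the opening, from -1 (shut) to 1 (fully open). A call has 1 to 10 rows; each row is the pose to reach, as a shift and turn from the pose commanded when the call began, along the tool's axes at that moment; what a row does not reach only later rows make up. A row lasts 1/8 s, in which the tool goes at most 62.5 mm and 10.7 degrees, less where a joint would pass 70% of its speed; a pose out of reach is approached as far as the arm can. A call with a gripper value outside its range is refused whole. The fingers move at their own pace and stop on an object; the grip force is fixed at half the most. Time passes only in rows, so rows that repeat a pose let the fingers close. It gives the time, the measured TCP pose, the force, the opening and the grip force at its end, in the units of the state.
- state(): the state, without advancing time (a new reading comes with each control period).
- viewer.grab_frame(name): name is "side" or "top" or "wrist"; returns (picture, depth): 400x640x3 uint8, blue, green, red; 400x640 float32, m along the optical axis (not along the pixel's ray), 0 where there is no reading.
- viewer.camera_info(name): a dict with "vertical_fov" (degrees; the focal length in pixels is half the picture's height over the tangent of half this angle, whatever the lens; pixels are square), "cx", "cy" (the principal point, pixels), "k1" (the pictures are not rectified: a ray, as slopes to the right and down, at radius r is drawn at 1 + k1 r^2 times it, then the intrinsics apply), "eye" and "attitude" of the camera in the world. Camera axes: x right, y up, looking along -z (the intrinsics and any distortion apply to the point x, -y, -z); pixel columns grow to the right and rows downward; lengths in m; the calibration is good to about 2 mm. A picture is of the moment at which its call begins: read the wrist's pose just before it. camera_info takes no time and is no camera call; for the wrist camera it gives the pose at the moment of the call.
- job.hand_in(): hands the job in; it is judged then, once.
Trained networks look in the newest picture that a camera, given by its name, has taken for a name from the list of things; names that differ only in an ending like _2 or _b are one class to them, and where a whole thing is asked for, a point or a joint stands for the part that bears it (a point fixed in the world has none). Each returns a list of dicts, best first, with "score" (0 to 1); they miss things now and then, are a little off and sometimes report something else, mostly with a low value. They report only what shows in the picture. A call takes as long as a camera call. They do not tell look-alikes from the thing itself.
- models.spot_in(camera, target): "centre" ([column, row] in pixels, amid what is visible of it).
- models.outline_of(camera, target): "region" (400x640 bool, what is visible of it) and "centre" ([column, row] in pixels, amid what is visible of it).
- models.mark_of(camera, target): "centre" ([column, row] in pixels: a listed point, or the origin of a listed thing).
The state is a dict: "clock": time; "joint_pos": joint angles; "joint_vel": joint speeds; "tau": joint torques, N m; "ee_pos": TCP position; "tcp_rot": TCP orientation; "contact_force": force on the tool from outside, world axes, zero at the start; "ft_torque": the same for the moment, N m; "opening": finger opening in m; "grasp_force": force on a finger pad.
Only numpy, scipy, OpenCV 4.12 (cv2) and the standard library are available. Lean on these libraries where they do the work, as an engineer would, in place of code of your own. Each camera call takes 0.05 s, during which the arm holds its last target. There are 200 camera calls.

## Task

Close up the stamp desk for the night: push both open drawers of the wooden stamp chest fully home, and push the red ink-pad lid over and down until it is shut flat. Use the fingertips on the outer faces only, never gripping or reaching behind a drawer front or the lid, and do it gently so that the little stamps in the drawers stay standing. Leave everything else on the desk where it is.

Things in the scene. Friction and masses are not known exactly. Their poses are not given: they have to be found in the camera images.
- chest: small wooden stamp chest fixed to the desk, 172 deep (x) x 240 wide (y) x 85 high, two drawers side by side. Origin: on the desk under the middle of its front; +x points into the chest, +y to the left drawer, z up. Ink jar and glue stick stand on its top, about 100 to 135 behind the front
- drawer_left (a joint): how far the left (+y) drawer is out, m: 0 = fully home (outer face of its front in the plane x = 0 of the chest), starts 0.045 to 0.085, stop at 0.10. Slides along the chest's x; needs about 2 N and stays where it is left
- drawer_right (a joint): the same for the right (-y) drawer
- drawer_left_front (a point): centre of the outer face of the left drawer's pale wooden front, which is 113 wide, 74 high (6 to 80 above the desk), 12 thick and flat (brass label frame and black spot are painted on); point 43 above the desk, 58 to +y of the chest's origin; axes as the chest's; moves with the drawer. Behind the front is a plywood lining, not to be touched by the fingers
- drawer_right_front (a point): the same for the right drawer, 58 to -y
- inkbox: red ink-pad box fixed on a pale base board (105 x 150 x 12) on the desk; box 85 (x) x 130 (y), its rim 42 above the desk. Origin: on the desk under its centre. Lid hinged along the rim at +x, free edge over -x when shut
- inkbox_lid (a joint): angle of the red lid, rad: 0 = shut flat, 1.57 = upright, stop at 1.9, starts 1.3 to 1.85. Stiff hinge: stays where it is left, moved by about 1.5 N at its free edge
- lid_hinge (a point): middle of the lid's hinge, on its outer face, 48 above the desk. Axes fixed to the lid: -x along the lid from hinge to free edge, y along the hinge, z out of the outer face (up when shut)
- lid_edge (a point): middle of the lid's free edge, on the outer face, 85 from the hinge; same axes. The lid is a flat red panel (white label painted on its outer face), 85 x 130 x 6 with a steel inner face, not to be touched by the fingers
- stamp_big_mid (a point): large orange hand stamp standing upright near the ink box, foot 32 x 45, 75 high; point at mid-height
- ink_mid (a point): ink jar, diameter 38, 55 high, on the chest; point at its centre
- glue_mid (a point): orange glue stick, diameter 25, 80 high, upright on the chest; point at its centre
- tape_mid (a point): roll of tape lying flat beyond the ink box, diameter 90, 22 high; point at its centre
- stamp_left: small wooden hand stamp standing upright in the left drawer, foot 24 x 34, 44 high; origin under its foot, on the drawer's floor 16 above the desk
- stamp_left_mid (a point): centre of the left drawer's stamp, 22 above its foot, z along its handle
- stamp_right: small wooden hand stamp standing upright in the right drawer, foot 24 x 34, 44 high; origin under its foot, on the drawer's floor 16 above the desk
- stamp_right_mid (a point): centre of the right drawer's stamp, 22 above its foot, z along its handle
There are look-alikes about, which are no part of the job. Leave any orange, pink or turquoise look-alike of the stamp_left alone.

How it is judged:
By the outcome, as a careful person would: the job done as asked, in the order asked, and still so for the second after the job is handed in, with the robot touching nothing.
It also fails if it takes over 62 s, if anything falls off the work surface, if the arm or the gripper's body presses on something with over 40 N, if the wrist force passes 120 N, or if a joint passes its speed limit or range.

## Working session

There is one attempt and no reset: what is moved stays moved. The work goes in short steps, Python scripts to look and compute and a tool call to move; the robot and the scene stay as the last step left them, time stands still between calls to the robot, and variables do not carry over. Pictures are saved under pics/ and viewed, at most 10 in all, crops included, and the job is handed in when it is done.

Besides the shell and the picture viewer there is one more tool, called after "Request:" by a JSON object that holds its "fn" and its "kwargs", one argument or row to a line. carry_out: Moves the arm, as the interface text tells. Its arguments: {"type":"object","properties":{"moves":{"type":"array"}},"required":["moves"]}

```bash
ls; mkdir -p pics; cat > h.py <<'E'
import numpy as np, cv2
from workcell import state, viewer, job, models
def ray(ci,uv):
    f=200/np.tan(np.radians(ci["vertical_fov"])/2)
    d=np.array([(uv[0]-ci["cx"])/f,(uv[1]-ci["cy"])/f]); s=d.copy()
    for _ in range(20): s=d/(1+ci["k1"]*(s@s))
    return s
def p3(ci,uv,z):
    s=ray(ci,uv); return np.array(ci["eye"])+np.array(ci["attitude"])@(z*np.array([s[0],-s[1],-1]))
def onz(ci,uv,h):
    a=np.array(ci["eye"]); b=p3(ci,uv,1.)-a; return a+b*(h-a[2])/b[2]
def dep(D,uv,r=2):
    c,w=int(round(uv[0])),int(round(uv[1])); p=D[max(w-r,0):w+r+1,max(c-r,0):c+r+1]; p=p[p>0]; return np.median(p) if p.size else 0
E
python3 - <<'E'
from h import *
np.set_printoptions(precision=4,suppress=True)
ims=[]
for n in("top","side"):
    im,D=viewer.grab_frame(n); ci=viewer.camera_info(n); np.savez(f"{n}.npz",im=im,D=D)
    cv2.imwrite(f"pics/{n}0.png",im); print(n,ci["eye"])
    for t in "chest drawer_left_front drawer_right_front inkbox lid_hinge lid_edge stamp_left_mid stamp_right_mid stamp_big_mid ink_mid glue_mid tape_mid".split():
        for r in models.mark_of(n,t)[:2]:
            c=r["centre"]; print(t,round(r["score"],2),np.round(c),p3(ci,c,dep(D,c)))
print(state()["clock"])
E
```

```text
pics
top [ 0.4474 -0.015   1.1876]
chest 0.65 [368. 201.] [ 0.5689 -0.1204  0.0574]
chest 0.52 [240. 199.] [0.5875 0.2378 0.0352]
drawer_left_front 0.97 [377. 221.] [ 0.5127 -0.1409  0.0794]
drawer_right_front 0.71 [418. 213.] [ 0.5349 -0.2626  0.0336]
inkbox 0.78 [241. 199.] [0.5866 0.2346 0.0353]
inkbox 0.21 [374. 220.] [ 0.514  -0.1329  0.0801]
lid_hinge 0.49 [219. 211.] [0.5564 0.3052 0.0012]
lid_edge 0.49 [216. 201.] [0.5863 0.3147 0.0035]
stamp_left_mid 0.67 [324. 188.] [ 0.611  -0.0021  0.035 ]
stamp_left_mid 0.67 [350. 247.] [ 0.4457 -0.0717  0.0043]
stamp_right_mid 0.7 [413. 198.] [ 0.5741 -0.2433  0.0594]
stamp_big_mid 0.68 [275. 179.] [0.643  0.1373 0.0188]
stamp_big_mid 0.51 [391. 196.] [ 0.5831 -0.1866  0.0504]
ink_mid 0.71 [368. 149.] [ 0.6953 -0.1174  0.1407]
ink_mid 0.18 [368. 200.] [ 0.5711 -0.1222  0.0595]
glue_mid 0.6 [427. 146.] [ 0.693  -0.268   0.1572]
tape_mid 0.8 [209. 157.] [0.7189 0.3375 0.0009]
side [ 0.407  -0.5952  0.6712]
chest 0.72 [351. 296.] [ 0.5785 -0.2115  0.0189]
chest 0.48 [333. 132.] [ 0.7233  0.3408 -0.0017]
drawer_left_front 0.85 [305. 266.] [ 0.5102 -0.1387  0.0454]
drawer_right_front 0.97 [335. 317.] [ 0.5345 -0.252   0.0331]
inkbox 0.58 [296. 156.] [0.5816 0.2181 0.033 ]
inkbox 0.23 [358. 307.] [ 0.5742 -0.2544  0.0508]
lid_hinge 0.86 [285. 137.] [0.5691 0.2849 0.0502]
lid_edge 0.76 [282. 115.] [ 0.6019  0.4769 -0.0006]
stamp_left_mid 0.78 [338. 213.] [ 0.6223 -0.0063  0.0285]
stamp_left_mid 0.64 [280. 316.] [ 0.4418 -0.2219  0.036 ]
stamp_right_mid 0.91 [358. 305.] [ 0.5749 -0.2537  0.0554]
stamp_big_mid 0.67 [329. 166.] [0.6635 0.1902 0.0028]
ink_mid 0.82 [397. 215.] [ 0.6912 -0.1392  0.1341]
glue_mid 0.73 [335. 257.] [ 0.5734 -0.1338  0.0461]
glue_mid 0.35 [285. 116.] [0.5705 0.2741 0.1234]
tape_mid 0.98 [334. 132.] [ 0.7253  0.3394 -0.0004]
1.3
```

View pics/top0.png

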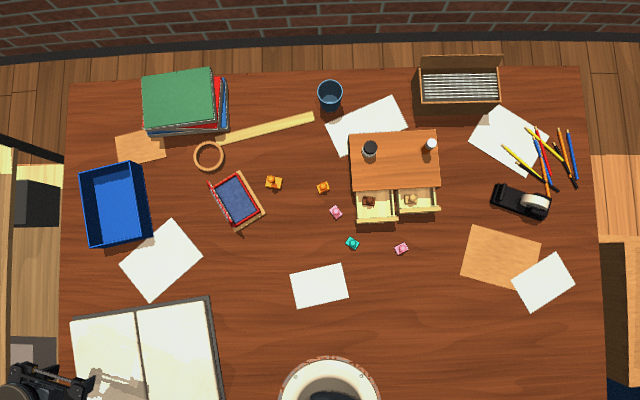

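View pics/side0.png

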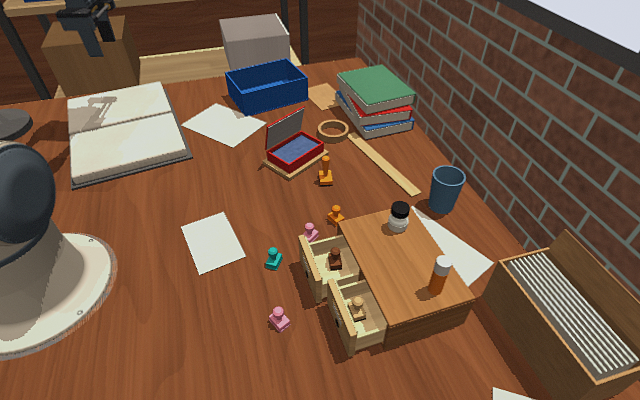

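```bash
python3 - <<'E'
from h import *
np.set_printoptions(precision=4,suppress=True)
C={}
for n in("top","side"):
    d=np.load(n+".npz"); D=d["D"]; ci=viewer.camera_info(n)
    P=np.full((400,640,3),np.nan)
    for v in range(80,400):
        for u in range(150,500):
            if D[v,u]>0: P[v,u]=p3(ci,(u,v),D[v,u])
    C[n]=P
    Q=P.reshape(-1,3); col=d["im"].reshape(-1,3).astype(int)
    x,y,z=Q.T
    m=(abs(z-.085)<.006)&(x>.5)&(x<.8)&(y<-.03)&(y>-.36)
    m2=np.zeros((400,640),np.uint8); m2[m.reshape(400,640)]=255
    m2=cv2.morphologyEx(m2,cv2.MORPH_OPEN,np.ones((5,5)))>0
    q=P[m2]; r=cv2.minAreaRect((q[:,:2]*1000).astype(np.float32)); print(n,"top z",np.median(q[:,2]),r,cv2.boxPoints(r))
    # lid: points above 0.055 in inkbox area
    m=(z>.058)&(z<.16)&(x>.45)&(x<.72)&(y>.17)&(y<.4)
    q=Q[m]; print("lid n",len(q)); 
    if len(q)>20:
        c=q.mean(0); w=np.linalg.svd(q-c); print(c,w[2],w[1],q.min(0),q.max(0))
    for t in("inkbox_lid","drawer_left","drawer_right"):
        for r in models.outline_of(n,t)[:1]:
            q=P[r["region"]];q=q[np.isfinite(q[:,0])]; print(t,r["score"],r["centre"],len(q),np.percentile(q,[2,50,98],axis=0))
s=state();print(s["tcp_rot"],s["clock"])
a=cv2.imread("pics/side0.png")[80:200,240:360];b=cv2.imread("pics/side0.png")[200:360,260:420]
cv2.imwrite("pics/c1.png",np.hstack([cv2.resize(a,(400,400)),cv2.resize(b,(400,400))]))
E
```

```text
top top z 0.08574264960244127 ((677.0733642578125, -194.1308135986328), (161.13125610351562, 240.748779296875), 1.3091667890548706) [[ 593.7785  -75.6285]
 [ 599.279  -316.3145]
 [ 760.3682 -312.6331]
 [ 754.8677  -71.9471]]
lid n 189
[0.5698 0.275  0.1126] [[-0.8672 -0.4968 -0.0356]
 [ 0.1125 -0.265   0.9577]
 [-0.4852  0.8264  0.2857]] [0.5043 0.2948 0.0237] [0.5092 0.2413 0.0591] [0.6283 0.3172 0.1308]
inkbox_lid 0.7 [221.1, 203.0] 202 [[0.5195 0.2425 0.0007]
 [0.5691 0.2772 0.1209]
 [0.6182 0.3163 0.1297]]
drawer_left 0.84 [377.8, 211.8] 1156 [[ 0.5104 -0.191   0.0124]
 [ 0.5506 -0.1477  0.0189]
 [ 0.6015 -0.0892  0.0831]]
drawer_right 0.82 [419.3, 202.6] 952 [[ 0.5336 -0.3085  0.0069]
 [ 0.5645 -0.2639  0.0237]
 [ 0.6063 -0.2034  0.083 ]]
side top z 0.08535040946536471 ((636.1361694335938, -198.21548461914062), (243.17933654785156, 242.14959716796875), 2.19559907913208) [[ 509.9973  -81.8878]
 [ 519.2742 -323.8596]
 [ 762.275  -314.5432]
 [ 752.9981  -72.5714]]
lid n 743
[0.5661 0.2716 0.0952] [[-0.8658 -0.5001 -0.017 ]
 [ 0.0927 -0.1936  0.9767]
 [ 0.4917 -0.844  -0.214 ]] [1.031  0.5782 0.0395] [0.5094 0.2366 0.0581] [0.6293 0.3125 0.128 ]
inkbox_lid 0.86 [281.2, 130.1] 839 [[0.5132 0.2409 0.046 ]
 [0.564  0.2721 0.0893]
 [0.6228 0.3112 0.1254]]
drawer_left 0.85 [323.6, 263.9] 2378 [[ 0.51   -0.1995  0.013 ]
 [ 0.5503 -0.1388  0.0361]
 [ 0.6133 -0.092   0.081 ]]
drawer_right 0.8 [352.3, 317.0] 2705 [[ 0.5336 -0.3144  0.0134]
 [ 0.5669 -0.2656  0.0373]
 [ 0.6174 -0.2082  0.0815]]
[[-0.9721  0.2346  0.    ]
 [ 0.2346  0.9721 -0.    ]
 [-0.     -0.     -1.    ]] 1.6
```

View pics/c1.png

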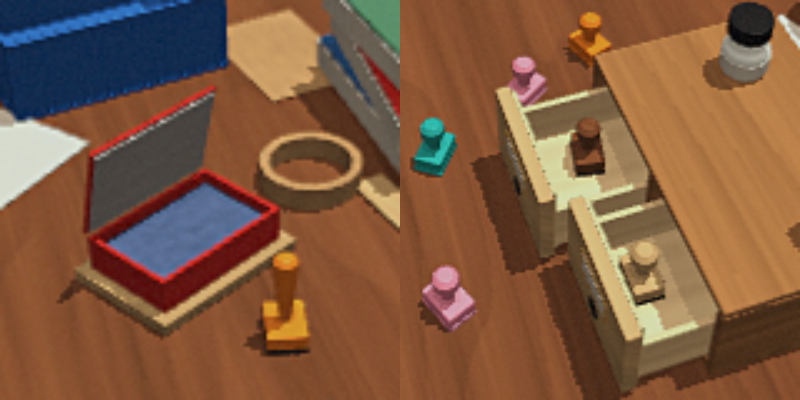

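Request:
{"fn": "carry_out", "kwargs": {
  "moves": [
    [[-0.349,-0.284,0,-15,-1],[-0.349,-0.284,0,-15,-1],[-0.349,-0.284,0,-15,-1],[-0.349,-0.284,0,-15,-1],[-0.349,-0.284,0,-15,-1],[-0.349,-0.284,0,-15,-1],[-0.349,-0.284,0,-15,-1],[-0.4725,-0.645,0.014,-15,-1],[-0.4725,-0.645,0.014,-15,-1],[-0.4725,-0.645,0.014,-15,-1]]
  ]
}}

```text
clock: 2.85
ee_pos: [0.4313, 0.0737, 0.2074]
tcp_rot: [[-1.0, -0.025, 0.001], [-0.025, 1.0, 0.0], [-0.001, 0.0, -1.0]]
contact_force: [0.9, -0.1, -0.4]
opening: 0.0005
grasp_force: 0.0
```

Request:
{"fn": "carry_out", "kwargs": {
  "moves": [
    [[-0.019,-0.214,0,0,-1],[-0.019,-0.214,0,0,-1],[-0.019,-0.214,0,0,-1],[-0.019,-0.214,0,0,-1],[-0.019,-0.214,0,0,-1],[-0.019,-0.214,0.05,0,-1],[-0.019,-0.214,0.05,0,-1]]
  ]
}}

```text
clock: 3.72
ee_pos: [0.4536, -0.1362, 0.1554]
tcp_rot: [[-1.0, -0.026, -0.005], [-0.026, 1.0, 0.002], [0.005, 0.003, -1.0]]
contact_force: [0.0, 0.8, 0.5]
opening: 0.0005
grasp_force: 0.0
```

```bash
python3 - <<'E'
from h import *
np.set_printoptions(precision=4,suppress=True)
s=state();print(s["ee_pos"],s["contact_force"])
ci=viewer.camera_info("wrist");im,D=viewer.grab_frame("wrist");cv2.imwrite("pics/w1.png",im)
for t in("drawer_left_front","drawer_right_front","chest"):
    for r in models.mark_of("wrist",t)[:2]:
        c=r["centre"];print(t,r["score"],c,p3(ci,c,dep(D,c)))
for t in("drawer_left","drawer_right"):
    for r in models.outline_of("wrist",t)[:1]:
        q=np.array([p3(ci,(u,v),D[v,u]) for v,u in zip(*np.where(r["region"]&(D>0)))])
        k=q[abs(q[:,2]-.08)<.006]; print(t,np.percentile(k,[1,50,99],axis=0))
E
```

```text
[ 0.4536 -0.1362  0.1554] [0.0039 0.7611 0.5266]
drawer_left_front 0.57 [306.0, 255.2] [ 0.4182 -0.1407  0.2426]
drawer_left_front 0.31 [324.2, 305.4] [ 0.4552 -0.1338  0.212 ]
drawer_right_front 0.81 [191.7, 274.9] [ 0.4217 -0.1713  0.2492]
drawer_left [[ 0.5107 -0.1355  0.0744]
 [ 0.5111 -0.1355  0.0764]
 [ 0.5113 -0.1346  0.0789]]
drawer_right [[ 0.5444 -0.3068  0.0777]
 [ 0.5479 -0.2691  0.0797]
 [ 0.5511 -0.2282  0.0819]]
```

View pics/w1.png

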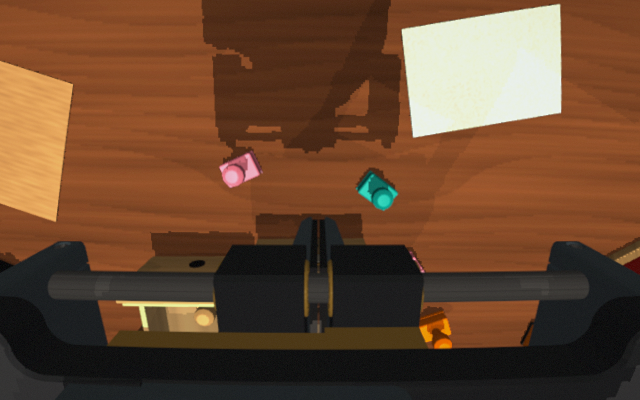

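Request:
{"fn": "carry_out", "kwargs": {
  "moves": [
    [[0,0,0.055,0,-1],[0,0,0.11,0,-1],[-0.01,-0.002,0.11,0,-1],[-0.02,-0.003,0.11,0,-1],[-0.028,-0.003,0.11,0,-1],[-0.034,-0.003,0.11,0,-1],[-0.038,-0.003,0.11,0,-1],[-0.041,-0.003,0.11,0,-1],[-0.044,-0.003,0.11,0,-1],[-0.047,-0.003,0.11,0,-1]]
  ]
}}

```text
clock: 5.28
ee_pos: [0.5025, -0.1396, 0.0472]
tcp_rot: [[-1.0, -0.025, -0.0], [-0.025, 1.0, 0.0], [0.0, 0.0, -1.0]]
contact_force: [-1.7, 0.9, 0.7]
opening: 0.0005
grasp_force: 0.8
```

Request:
{"fn": "carry_out", "kwargs": {
  "moves": [
    [[-0.004,0,0,0,-1],[-0.008,0,0,0,-1],[-0.012,0,0,0,-1],[-0.016,0,0,0,-1],[-0.02,0,0,0,-1],[-0.024,0,0,0,-1],[-0.028,0,0,0,-1],[-0.032,0,0,0,-1],[-0.036,0,0,0,-1],[-0.04,0,0,0,-1]]
  ]
}}

```text
clock: 6.52
ee_pos: [0.5428, -0.1386, 0.0473]
tcp_rot: [[-1.0, -0.025, -0.0], [-0.025, 1.0, 0.0], [0.0, 0.0, -1.0]]
contact_force: [-1.4, 1.9, 0.0]
opening: 0.0003
grasp_force: 0.8
```

Request:
{"fn": "carry_out", "kwargs": {
  "moves": [
    [[-0.004,0,0,0,-1],[-0.008,0,0,0,-1],[-0.011,0,0,0,-1],[-0.014,0,0,0,-1],[-0.016,0,0,0,-1],[-0.018,0,0,0,-1],[-0.02,0,0,0,-1]]
  ]
}}

```text
clock: 7.4
ee_pos: [0.5627, -0.1382, 0.0473]
tcp_rot: [[-1.0, -0.025, -0.0], [-0.025, 1.0, -0.0], [0.0, -0.0, -1.0]]
contact_force: [-1.1, 1.0, 0.2]
opening: 0.0008
grasp_force: 0.8
```

Face at about 0.579; creep until the stop shows in the force.

Request:
{"fn": "carry_out", "kwargs": {
  "moves": [
    [[-0.001,0,0,0,-1],[-0.002,0,0,0,-1],[-0.003,0,0,0,-1],[-0.004,0,0,0,-1]]
  ]
}}

```text
clock: 7.9
ee_pos: [0.566, -0.138, 0.0472]
tcp_rot: [[-1.0, -0.025, -0.001], [-0.025, 1.0, 0.0], [0.001, 0.0, -1.0]]
contact_force: [-9.0, -1.8, 6.4]
opening: 0.0005
grasp_force: 4.5
```

Request:
{"fn": "carry_out", "kwargs": {
  "moves": [
    [[-0.001,0,0,0,-1],[-0.002,0,0,0,-1],[-0.002,0,0,0,-1]]
  ]
}}

```text
clock: 8.28
ee_pos: [0.566, -0.138, 0.0472]
tcp_rot: [[-1.0, -0.025, -0.005], [-0.025, 1.0, 0.0], [0.005, 0.0, -1.0]]
contact_force: [-17.2, -4.2, 12.4]
opening: 0.0004
grasp_force: 8.7
```

Request:
{"fn": "carry_out", "kwargs": {
  "moves": [
    [[0.01,0,0,0,-1],[0.04,0,0,0,-1],[0.075,0,-0.03,0,-1],[0.075,-0.05,-0.06,0,-1],[0.075,-0.116,-0.06,0,-1],[0.075,-0.116,-0.06,0,-1],[0.075,-0.116,0,0,-1],[0.075,-0.116,0,0,-1],[0.064,-0.116,0,0,-1],[0.058,-0.116,0,0,-1]]
  ]
}}

```text
clock: 9.52
ee_pos: [0.5156, -0.2558, 0.0493]
tcp_rot: [[-1.0, -0.026, 0.003], [-0.026, 1.0, -0.002], [-0.003, -0.002, -1.0]]
contact_force: [-0.3, 0.1, 0.3]
opening: 0.0002
grasp_force: 0.0
```

Request:
{"fn": "carry_out", "kwargs": {
  "moves": [
    [[-0.002,0,0,0,-1],[-0.004,0,0,0,-1],[-0.007,0,0,0,-1],[-0.01,0,0,0,-1],[-0.014,0,0,0,-1],[-0.018,0,0,0,-1],[-0.022,0,0,0,-1],[-0.026,0,0,0,-1],[-0.03,0,0,0,-1],[-0.034,0,0,0,-1]]
  ]
}}

```text
clock: 10.78
ee_pos: [0.5477, -0.2545, 0.0472]
tcp_rot: [[-1.0, -0.025, -0.0], [-0.025, 1.0, 0.0], [0.0, 0.0, -1.0]]
contact_force: [-1.7, 0.8, 0.5]
opening: 0.0
grasp_force: 0.8
```

Request:
{"fn": "carry_out", "kwargs": {
  "moves": [
    [[-0.004,0,0,0,-1],[-0.008,0,0,0,-1],[-0.011,0,0,0,-1],[-0.014,0,0,0,-1],[-0.016,0,0,0,-1],[-0.018,0,0,0,-1],[-0.019,0,0,0,-1],[-0.02,0,0,0,-1],[-0.021,0,0,0,-1],[-0.022,0,0,0,-1]]
  ]
}}

```text
clock: 12.02
ee_pos: [0.5695, -0.254, 0.0473]
tcp_rot: [[-1.0, -0.025, -0.0], [-0.025, 1.0, -0.0], [0.0, -0.0, -1.0]]
contact_force: [-1.4, 1.1, -1.2]
opening: 0.0004
grasp_force: 0.8
```

Request:
{"fn": "carry_out", "kwargs": {
  "moves": [
    [[-0.001,0,0,0,-1],[-0.002,0,0,0,-1],[-0.002,0,0,0,-1]]
  ]
}}

```text
clock: 12.4
ee_pos: [0.5697, -0.254, 0.0473]
tcp_rot: [[-1.0, -0.025, -0.003], [-0.025, 1.0, 0.0], [0.003, 0.0, -1.0]]
contact_force: [-14.8, -1.8, 9.0]
opening: 0.0006
grasp_force: 7.1
```

Request:
{"fn": "carry_out", "kwargs": {
  "moves": [
    [[0.01,0,0,0,-1],[0.05,0,0,0,-1],[0.08,0,-0.05,0,-1],[0.08,0.02,-0.11,10,-1],[0.08,0.08,-0.14,20,-1],[0.07,0.14,-0.16,30,-1],[0.065,0.2,-0.16,40,-1],[0.06,0.26,-0.16,50,-1],[0.055,0.32,-0.16,60,-1],[0.05,0.38,-0.16,61.7,-1]]
  ]
}}

```text
clock: 13.65
ee_pos: [0.5107, 0.0959, 0.2075]
tcp_rot: [[-0.492, 0.871, 0.002], [0.871, 0.492, 0.0], [-0.001, 0.001, -1.0]]
contact_force: [1.0, 1.1, 0.0]
opening: 0.0003
grasp_force: 0.0
```

```bash
python3 - <<'E'
from h import *
np.set_printoptions(precision=4,suppress=True)
s=state();print(s["ee_pos"],s["joint_pos"],s["tcp_rot"])
im,D=viewer.grab_frame("side");ci=viewer.camera_info("side")
cv2.imwrite("pics/s2.png",im)
P=np.array([[v,u,*p3(ci,(u,v),D[v,u])] for v in range(90,180) for u in range(230,340) if D[v,u]>0])
x,y,z=P[:,2:].T;m=(z>.058)&(z<.135)&(x>.45)&(x<.72)&(y>.17)&(y<.4)
q=P[m,2:]
for _ in range(3):
    c=q.mean(0);w=np.linalg.svd(q-c,full_matrices=False)[2];n=w[2];q=q[abs((q-c)@n)<.006]
print(len(q),c,w,q.min(0),q.max(0))
for t in("lid_hinge","lid_edge","inkbox","stamp_big_mid"):
    for r in models.mark_of("side",t)[:1]:
        print(t,r["score"],r["centre"],onz(ci,r["centre"],{"lid_hinge":.048,"lid_edge":.131,"inkbox":0,"stamp_big_mid":.037}[t]))
E
```

```text
[0.5107 0.0959 0.2075] [ 0.0708  0.3525  1.6125 -0.      1.175  -0.4432] [[-0.4917  0.8708  0.0015]
 [ 0.8708  0.4917  0.0001]
 [-0.0007  0.0014 -1.    ]]
578 [0.5737 0.2771 0.0914] [[-0.8697 -0.4576 -0.1848]
 [-0.0587 -0.276   0.9594]
 [ 0.49   -0.8452 -0.2132]] [0.5097 0.239  0.0581] [0.6291 0.3151 0.1272]
lid_hinge 0.58 [283.9, 140.4] [0.5637 0.2749 0.048 ]
lid_edge 0.8 [283.6, 118.0] [0.5634 0.252  0.131 ]
inkbox 0.91 [296.4, 157.6] [0.5904 0.2536 0.    ]
stamp_big_mid 0.56 [326.8, 166.2] [0.6447 0.1505 0.037 ]
```

View pics/s2.png

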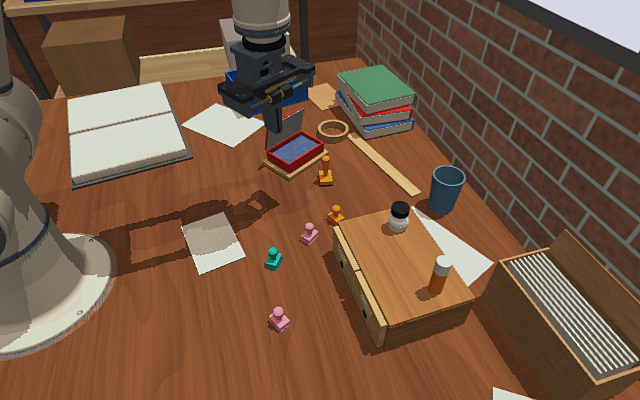

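Request:
{"fn": "carry_out", "kwargs": {
  "moves": [
    [[0.058,0.041,0,0,-1],[0.116,0.082,0,0,-1],[0.173,0.1225,0,0,-1],[0.173,0.1225,0,0,-1],[0.173,0.1225,0,0,-1],[0.173,0.1225,0,0,-1],[0.173,0.1225,0,0,-1]]
  ]
}}

```text
clock: 14.78
ee_pos: [0.5313, 0.3039, 0.2074]
tcp_rot: [[-0.494, 0.869, -0.0], [0.869, 0.494, -0.0], [-0.0, -0.0, -1.0]]
contact_force: [0.1, 0.2, -0.3]
opening: 0.0006
grasp_force: 0.0
```

Request:
{"fn": "carry_out", "kwargs": {
  "moves": [
    [[0.027,0.018,0,0,-1],[0.027,0.018,0.046,0,-1],[0.027,0.018,0.092,0,-1],[0.027,0.018,0.092,0,-1],[0.017,0.018,0.092,0,-1],[0.005,0.018,0.092,0,-1],[-0.007,0.018,0.092,0,-1],[-0.017,0.018,0.092,0,-1],[-0.022,0.018,0.092,0,-1],[-0.022,0.018,0.092,0,-1]]
  ]
}}

```text
clock: 16.02
ee_pos: [0.5577, 0.2951, 0.1153]
tcp_rot: [[-0.496, 0.869, -0.0], [0.869, 0.496, 0.0], [0.0, -0.0, -1.0]]
contact_force: [-1.1, -0.0, 0.2]
opening: 0.0006
grasp_force: 0.0
```

```bash
python3 - <<'E'
from h import *
im,D=viewer.grab_frame("side"); s=state(); print(s["ee_pos"],s["contact_force"])
cv2.imwrite("pics/c3.png",cv2.resize(im[60:210,210:360],(600,600)))
E
```

```text
[0.55757137 0.29531921 0.11521433] [ 0.50989713  0.30150786 -0.45054233]
```

View pics/c3.png

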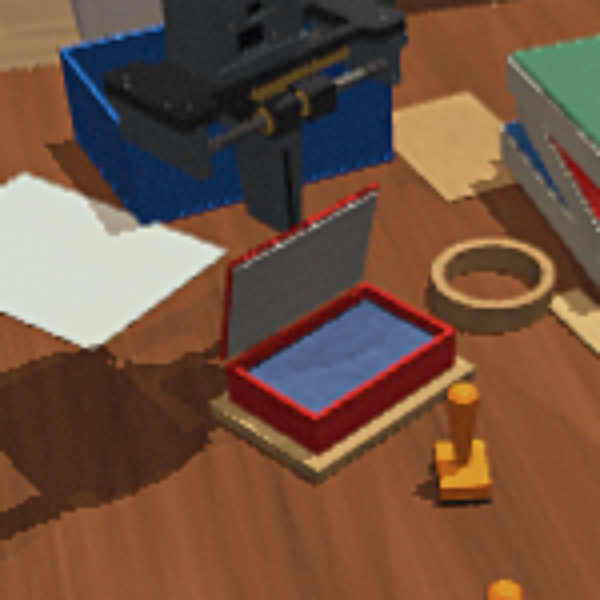

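Request:
{"fn": "carry_out", "kwargs": {
  "moves": [
    [[-0.007,0,0,0,-1],[-0.0144,0,0.002,0,-1],[-0.0208,0,0.0046,0,-1],[-0.0269,0,0.0077,0,-1],[-0.0327,0,0.0114,0,-1],[-0.0381,0,0.0157,0,-1],[-0.043,0,0.0204,0,-1],[-0.0474,0,0.0257,0,-1]]
  ]
}}

```text
clock: 17.08
ee_pos: [0.5813, 0.2539, 0.0892]
tcp_rot: [[-0.496, 0.868, 0.0], [0.868, 0.496, -0.0], [-0.0, -0.0, -1.0]]
contact_force: [-0.2, 0.0, 2.0]
opening: 0.0006
grasp_force: 0.5
```

Request:
{"fn": "carry_out", "kwargs": {
  "moves": [
    [[-0.0039,0,0.0056,0,-1],[-0.0072,0,0.0117,0,-1],[-0.0098,0,0.018,0,-1],[-0.0119,0,0.0245,0,-1],[-0.0132,0,0.0312,0,-1],[-0.0137,0,0.035,0,-1],[-0.0139,0,0.037,0,-1],[-0.0139,0,0.038,0,-1]]
  ]
}}

```text
clock: 18.08
ee_pos: [0.5879, 0.2421, 0.0515]
tcp_rot: [[-0.496, 0.868, -0.0], [0.868, 0.496, -0.0], [0.0, -0.0, -1.0]]
contact_force: [-0.3, 0.4, 0.3]
opening: 0.0002
grasp_force: 0.3
```

Request:
{"fn": "carry_out", "kwargs": {
  "moves": [
    [[0,0,0.001,0,-1],[0,0,0.002,0,-1],[0,0,0.003,0,-1],[0,0,0.003,0,-1]]
  ]
}}

```text
clock: 18.58
ee_pos: [0.5879, 0.2421, 0.0485]
tcp_rot: [[-0.496, 0.868, -0.0], [0.868, 0.496, 0.0], [0.0, -0.0, -1.0]]
contact_force: [0.5, 0.1, 0.3]
opening: 0.0001
grasp_force: 0.0
```

Request:
{"fn": "carry_out", "kwargs": {
  "moves": [
    [[0,0,0.001,0,-1],[0,0,0.002,0,-1],[0,0,0.002,0,-1]]
  ]
}}

```text
clock: 18.95
ee_pos: [0.5881, 0.2421, 0.048]
tcp_rot: [[-0.496, 0.868, 0.001], [0.868, 0.496, 0.0], [-0.0, 0.001, -1.0]]
contact_force: [-6.9, -3.3, 24.4]
opening: 0.0006
grasp_force: 12.3
```

Lid is down at z = 0.048, on its stop. Retreat straight up and away, then check.

Request:
{"fn": "carry_out", "kwargs": {
  "moves": [
    [[0,0,-0.005,0,-1],[0,0,-0.05,0,-1],[0,0,-0.11,0,-1],[0,0,-0.16,0,-1],[0.06,-0.03,-0.17,0,-1],[0.12,-0.06,-0.17,0,-1],[0.16,-0.09,-0.17,0,-1],[0.16,-0.09,-0.17,0,-1],[0.16,-0.09,-0.17,0,-1]]
  ]
}}

```text
clock: 20.08
ee_pos: [0.4308, 0.3365, 0.2167]
tcp_rot: [[-0.497, 0.868, 0.001], [0.868, 0.497, 0.0], [-0.0, 0.001, -1.0]]
contact_force: [0.1, -0.5, -0.0]
opening: 0.0004
grasp_force: 0.0
```

```bash
python3 - <<'E'
from h import *
im,D=viewer.grab_frame("side");ci=viewer.camera_info("side"); s=state(); print(s["ee_pos"],s["contact_force"],s["clock"])
cv2.imwrite("pics/s4.png",im)
r=models.outline_of("side","inkbox_lid")[0]
q=np.array([p3(ci,(u,v),D[v,u]) for v,u in zip(*np.where(r["region"]&(D>0)))])
print(r["score"],np.percentile(q,[5,25,50,75,95],axis=0).round(4))
im,D=viewer.grab_frame("top");ci=viewer.camera_info("top")
for y in(-.14,-.255):
    P=np.array([p3(ci,(u,v),D[v,u]) for v in range(120,250) for u in range(345,445) if D[v,u]>0])
    k=P[(abs(P[:,1]-y)<.03)&(abs(P[:,2]-.08)<.012)]; print(y,k[:,0].min(),np.percentile(k[:,0],2))
cv2.imwrite("pics/t4.png",np.hstack([cv2.resize(im[110:270,180:330],(400,427)),cv2.resize(im[110:270,310:460],(400,427))]))
E
```

```text
[0.43132315 0.33623869 0.21660962] [0.96009911 0.8256568  0.49342403] 20.125
0.9 [[0.5284 0.1953 0.042 ]
 [0.5565 0.2226 0.0473]
 [0.5849 0.2443 0.0482]
 [0.6133 0.2668 0.049 ]
 [0.6429 0.3035 0.0502]]
-0.14 0.5823231153041242 0.584812582808875
-0.255 0.5861375207879602 0.5894703839052019
```

View pics/s4.png

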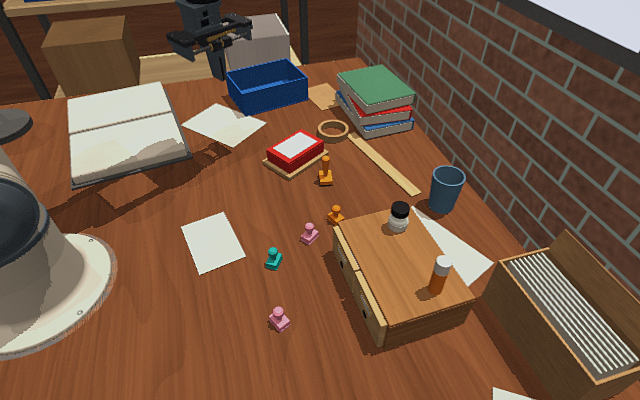

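View pics/t4.png

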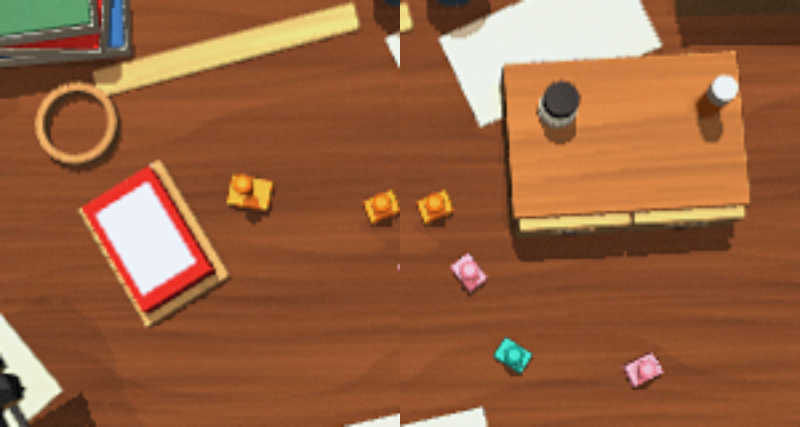

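The lid lies flat at z ≈ 0.048. Both drawer fronts are level with each other at the chest's front plane, and nothing else has moved.

```bash
python3 -c "
from workcell import job; print(job.hand_in())"
```

```text
the job is handed in; nothing more can be done
None
```

Both drawers are pushed home and the red ink-pad lid is shut flat. The job was handed in at about 20 s, with the other items on the desk not visibly moved; I couldn't see the stamps inside the closed drawers to confirm they are still standing.

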